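# Stroke the key row of a washer control unit

## Robot

A 7-joint arm with a two-finger parallel gripper is mounted at the origin on the work surface. World frame = base frame: x ahead of the robot, y to its left, z up, the work surface at z = 0. Lengths are in m, angles in rad, forces in N, time in s.
With the tool pointing down it reaches from about 0.4 to 0.85 m from the base axis. Payload 10.4 kg.
Tool frame: the origin (TCP) lies between the finger pads; the fingertips stand ahead of it and the grasp point (between the pads) lies 5 mm behind it (manip.tip_extent is the z of the fingertips in the tool frame, in m); z points along the fingers, y is the line along which they close (so a half turn about z gives the same grasp; the last joint's range is limited). The gripper opens to 85 mm and grips with 20 to 120 N. Pads are 22 mm wide; open, the fingers measure 114 mm over their backs; the gripper's body (76 mm by 85 mm) begins 54 mm behind the grasp point. The pads swing forward as they close: fully open they stand 13 mm farther back than shut.
Start: joints at [-1.172, 0.332, -0.065, 1.46, 0.022, 1.35, -0.088], TCP at [0.256, 0.57, 0.245] pointing down, gripper open.
Joint ranges: [-2.6, 2.6], [-0.5, 2.12], [-1.47, 1.34], [0.16, 2.42], [-1.27, 4.41], [0.06, 2.06], [-2.6, 2.6]. Speed limits (rad/s): [2.22, 2.22, 2.79, 2.79, 3.14, 3.14, 3.14].

## Interface

Orientations are given as a unit quaternion [x, y, z, w].
In Python, from workcell import status, viewer, manip gives the robot as it stands.
- The arm moves only by the tool play_rows, never from a script. Its argument "plan" is one flat list of numbers, 7 for each row, row after row: the turn, a rotation vector about the tool's x, y, z in degrees, then the shift along the tool's x, y, z in m, then the opening, from 0 (shut) to 1 (fully open). In form: [ax, ay, az, dx, dy, dz, grip, ax, ay, az, dx, dy, dz, grip, ...]. A call has 1 to 20 rows; each row is the pose to reach, as a shift and turn from the pose commanded when the call began, along the tool's axes at that moment; what a row does not reach only later rows make up. A row lasts 1/8 s, in which the tool goes at most 62.5 mm and 10.7 degrees, less where a joint would pass 70% of its speed; a pose out of reach is approached as far as the arm can. A call with a gripper value outside its range is refused whole. The fingers move at their own pace and stop on an object; "squeeze" is the grip in N (left out, the last holds). Time passes only in rows, so rows that repeat a pose let the fingers close. It gives the time, the measured TCP pose, the force, the opening and the grip force at its end, in the units of the state.
- status.get_obs(): the state, without advancing time (a new reading comes with each control period).
- viewer.camera(name): name is "scene" or "top"; returns the picture (480x640x3 uint8, red, green, blue); there is no depth.
- viewer.camera_model(name): a dict with "fx", "fy", "cx", "cy" (pixels), "D" ([k1, k2, p1, p2, k3] as OpenCV has them; the pictures are not rectified), "R" (3x3) and "t" (3): a world point X has camera coordinates R X + t. Camera axes: x right, y down, z forward; pixel columns grow to the right and rows downward; lengths in m; the calibration is good to about 2 mm. A picture is of the moment at which its call begins. camera_model takes no time and is no camera call.
- manip.hand_in(): hands the job in; it is judged then, once.
The state is a dict: "clock": time; "joint_pos": joint angles; "joint_velocities": joint speeds; "tau": joint torques, N m; "position": TCP position; "ee_rot": TCP orientation; "ft_force": force on the tool from outside, world axes, zero at the start; "torque": the same for the moment, N m; "grip_width": opening from 0.0 (shut) to 1.0 (fully open); "grasp_force": force on a finger pad.
Only numpy, scipy, OpenCV 4.12 (cv2) and the standard library are available. Lean on these libraries where they do the work, as an engineer would, in place of code of your own. Each camera call takes 0.05 s, during which the arm holds its last target. There are 200 camera calls.

## Task

Bench-test the washer control unit: with closed fingertips stroke gently along its curved row of keys, starting on the bar key at the end away from the round key and staying pressed lightly on the row the whole way, so that each key goes down before the one behind it has come up. Finish on the round key at the other end, and end the program while still holding that key well down, with all the bar keys up again. Do not shove or lift the unit, and leave everything else on the bench and on the unit alone.

Things in the scene. Friction and masses are not known exactly. Their poses are not given: they have to be found in the camera images.
- unit: washer control unit lying flat: white housing 190 (x) x 250 (y) x 50 mm high, black top plate, 2.3 to 3.3 kg, loose; origin at centre of underside, z up. Seven white sprung keys stand 8 mm proud of the plate, 30 mm apart on an arc of radius 120 mm about unit (-70, 0) mm, bulging to unit +x. Knob cap and tin stand on it on the arc's inner side
- key1_top (a point): highest point of key 1 of 7, bar key: the crown of a 31 mm thick, 26 mm long roller lying across the row (along the arc's radius), crowned along the row; it is the bar key at the far end of the row from the round key (unit +y end); 58 mm above the bench when up; moves down with the key
- key1 (a joint): key 1: 0 up, grows as it is pushed down, full travel 0.007 m (stop); spring 0.8 N at first movement, 3.6 N at full travel; springs back when let go; smooth slippery plastic. Stroke the row about 3 to 5 mm down; shallower misses a key, deeper catches on the next one
- key2_top (a point): highest point of key 2 of 7, bar key: the crown of a 31 mm thick, 26 mm long roller lying across the row (along the arc's radius), crowned along the row; 58 mm above the bench when up; moves down with the key
- key2 (a joint): key 2: 0 up, grows as it is pushed down, full travel 0.007 m (stop); spring 0.8 N at first movement, 3.6 N at full travel; springs back when let go; smooth slippery plastic. Stroke the row about 3 to 5 mm down; shallower misses a key, deeper catches on the next one
- key3_top (a point): highest point of key 3 of 7, bar key: the crown of a 31 mm thick, 26 mm long roller lying across the row (along the arc's radius), crowned along the row; 58 mm above the bench when up; moves down with the key
- key3 (a joint): key 3: 0 up, grows as it is pushed down, full travel 0.007 m (stop); spring 0.8 N at first movement, 3.6 N at full travel; springs back when let go; smooth slippery plastic. Stroke the row about 3 to 5 mm down; shallower misses a key, deeper catches on the next one
- key4_top (a point): highest point of key 4 of 7, bar key: the crown of a 31 mm thick, 26 mm long roller lying across the row (along the arc's radius), crowned along the row; 58 mm above the bench when up; moves down with the key
- key4 (a joint): key 4: 0 up, grows as it is pushed down, full travel 0.007 m (stop); spring 0.8 N at first movement, 3.6 N at full travel; springs back when let go; smooth slippery plastic. Stroke the row about 3 to 5 mm down; shallower misses a key, deeper catches on the next one
- key5_top (a point): highest point of key 5 of 7, bar key: the crown of a 31 mm thick, 26 mm long roller lying across the row (along the arc's radius), crowned along the row; 58 mm above the bench when up; moves down with the key
- key5 (a joint): key 5: 0 up, grows as it is pushed down, full travel 0.007 m (stop); spring 0.8 N at first movement, 3.6 N at full travel; springs back when let go; smooth slippery plastic. Stroke the row about 3 to 5 mm down; shallower misses a key, deeper catches on the next one
- key6_top (a point): highest point of key 6 of 7, bar key: the crown of a 31 mm thick, 26 mm long roller lying across the row (along the arc's radius), crowned along the row; 58 mm above the bench when up; moves down with the key
- key6 (a joint): key 6: 0 up, grows as it is pushed down, full travel 0.007 m (stop); spring 0.8 N at first movement, 3.6 N at full travel; springs back when let go; smooth slippery plastic. Stroke the row about 3 to 5 mm down; shallower misses a key, deeper catches on the next one
- key7_top (a point): highest point of key 7 of 7, the round dome key (sphere of radius 15.5 mm), the only round one; the row ends here, at the unit's -y end; 58 mm above the bench when up; moves down with the key
- key7 (a joint): key 7: 0 up, grows as it is pushed down, full travel 0.007 m (stop); spring 0.8 N at first movement, 3.6 N at full travel; springs back when let go; smooth slippery plastic. Stroke the row about 3 to 5 mm down; shallower misses a key, deeper catches on the next one
- coinbox: open steel coin box 150 x 140 x 70 mm, one divider, 0.9 kg; origin centre of underside; leave alone
- tokens: upright brass roll of tokens, 26 mm across, 50 mm high, between unit and coin box; origin centre of underside; leave alone
- knobcap: loose grey knob cap 30 mm across, 18 mm high, standing on the unit's top plate inside the arc; leave alone
- tin: small aluminium screw tin 28 mm across, 14 mm high, standing on the unit's top plate near its edge; leave alone
- detergent: white detergent bottle 70 mm across, 190 mm high, off to the right (-y); leave alone
- driver: screwdriver lying beyond the work; leave alone
- carton: cardboard carton 80 x 120 x 60 mm beyond the work; leave alone
- mug: white mug 76 mm across, 90 mm high, off to the left (+y); leave alone

How it is judged:
On the way, in this order (a step that is already met when the one before it is completed fails the run):
1. keys 1 and 2 are bridged: both are down by more than 0.5 mm at the same moment (value of joint each of key1, key2 above 0.0005 m).
2. keys 2 and 3 are bridged: both are down by more than 0.5 mm at the same moment (value of joint each of key2, key3 above 0.0005 m).
3. keys 3 and 4 are bridged: both are down by more than 0.5 mm at the same moment (value of joint each of key3, key4 above 0.0005 m).
4. keys 4 and 5 are bridged: both are down by more than 0.5 mm at the same moment (value of joint each of key4, key5 above 0.0005 m).
5. keys 5 and 6 are bridged: both are down by more than 0.5 mm at the same moment (value of joint each of key5, key6 above 0.0005 m).
6. keys 6 and 7 are bridged: both are down by more than 0.5 mm at the same moment (value of joint each of key6, key7 above 0.0005 m).
7. the round key is held down by more than 3.5 mm, all the bar keys up (value of joint key7 above 0.0035 m and value of joint each of key1, key2, key3, key4, key5, key6 below 0.0008 m), for 0.3 s.
At the end, for the whole second after the job is handed in: The fingers hold the round key down by more than 3.5 of its 7 mm, pressing the unit with 0.5 to 25 N; all six bar keys are up (within 0.8 mm); the unit lies flat within 10 mm of where it was (all of step 7 and contact force between the fingers and unit between 0.5 and 25 N and distance of unit from where it was at the start of the episode below 0.01 m and angle between unit's own z axis and vertical below 0.05 rad); the arm keeps its last pose, push and grip.
It fails at once if the unit is shoved more than 10 mm, lifted or tipped (distance of unit from where it was at the start of the episode above 0.01 m or angle between unit's own z axis and vertical above 0.06 rad).
It fails at once if the unit is pressed hard (over 25 N) (contact force between the fingers and unit above 25 N).
It fails at once if a bystander is moved more than 12 mm or tipped (distance of any of coinbox, tokens, knobcap, tin, detergent, driver, carton, mug from where it was at the start of the episode above 0.012 m or angle between any of tokens, knobcap, tin, detergent, mug, coinbox, carton's own z axis and vertical above 0.3 rad).
It also fails if it takes over 42 s, if anything falls off the work surface, if the arm or the gripper's body presses on something with over 40 N, if the wrist force passes 120 N, or if a joint passes its speed limit or range.

## Working session

There is one attempt and no reset: what is moved stays moved. The work goes in short steps, Python scripts to look and compute and a tool call to move; the robot and the scene stay as the last step left them, time stands still between calls to the robot, and variables do not carry over. Pictures are saved under pics/ and viewed, at most 10 in all, crops included, and the job is handed in when it is done.

Besides the shell and the picture viewer there is one more tool, called as a command line: name --argument value ..., lists and objects as JSON in quotes. play_rows: Moves the arm, as the interface text tells. Its arguments: {"type":"object","properties":{"plan":{"type":"array","items":{"type":"number"}},"squeeze":{"type":"number"}},"required":["plan"]}

```bash
mkdir -p pics; ls
python3 - <<'E'
from workcell import status, viewer, manip
import cv2
o=status.get_obs()
for k in o: print(k,o[k])
print(manip.tip_extent)
for n in("top","scene"):
    print(n,viewer.camera_model(n))
    cv2.imwrite(f"pics/{n}0.png",viewer.camera(n)[:,:,::-1])
E
```

```text
pics
clock 0.0
joint_pos [-1.17158902  0.3328775  -0.0647103   1.46093162  0.02160566  1.34991258
 -0.08849436]
joint_velocities [ 0.00024524  0.00025941 -0.00116516 -0.00056607  0.00078391 -0.00105905
 -0.00016757]
tau [-2.42838769e-04 -6.25447369e+01  4.88630659e-02 -3.91602480e+01
  1.62082678e-02  1.01179158e-02  5.89277533e-06]
position [0.25573581 0.56989405 0.24451707]
ee_rot [ 2.09325272e-01  9.77845804e-01 -7.07128189e-04 -1.16179537e-04]
ft_force [-0.47180094 -0.02344534 -0.14819206]
torque [ 0.03084143 -0.01598174 -0.0665737 ]
grasp_force 0.0
grip_width 1.0034203583784453
0.014
top {'fx': 581.880519486708, 'fy': 581.880519486708, 'cx': 311.0136376664018, 'cy': 237.85969578255575, 'D': array([-0.15097259,  0.        ,  0.        ,  0.        ,  0.        ]), 'R': array([[-0.01839694, -0.99980675,  0.00693   ],
       [-0.98375078,  0.01686255, -0.17874579],
       [ 0.17859439, -0.01010576, -0.98387088]]), 't': array([0.02500161, 0.57601436, 1.3952235 ])}
scene {'fx': 512.2615862388998, 'fy': 512.2615862388998, 'cx': 322.7477851459979, 'cy': 241.74256798601516, 'D': array([0.01521549, 0.        , 0.        , 0.        , 0.        ]), 'R': array([[-0.44992235,  0.89301943, -0.00928272],
       [ 0.72736714,  0.36039265, -0.58399844],
       [-0.51817654, -0.2695059 , -0.8117017 ]]), 't': array([ 0.24076965, -0.3657422 ,  1.3347141 ])}
```

View pics/top0.png

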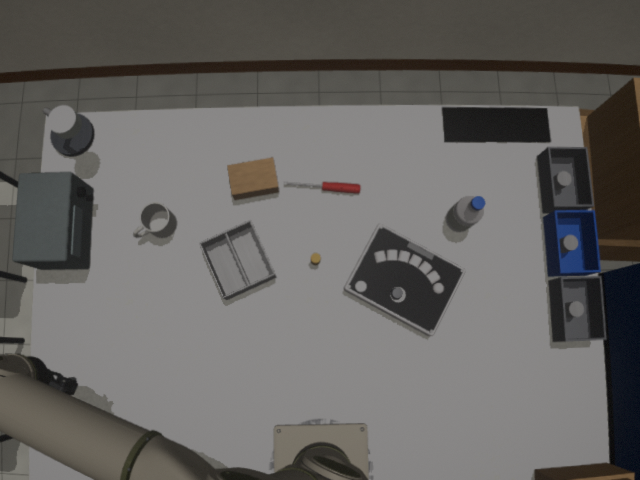

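View pics/scene0.png

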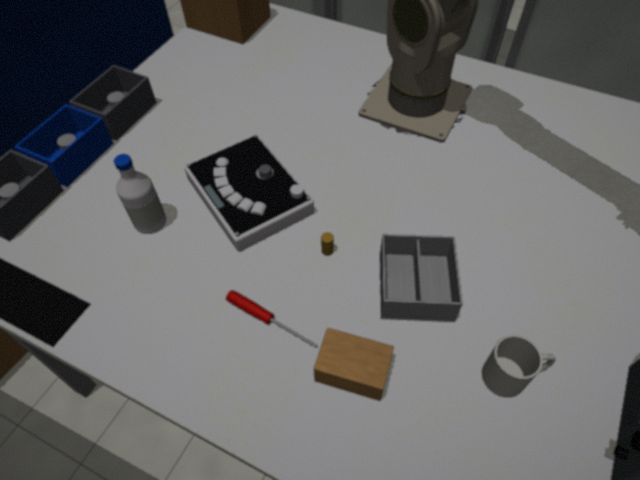

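The top view shows the unit at about (404,280). The bar keys run from (380,257) to (433,277), the round key is at (438,288), the tin at (361,286) and the knob at (398,294). Next I'll measure the key blobs and the housing outline.

```bash
cat > h.py <<'E'
import numpy as np, cv2
from workcell import viewer
def cast(n,uv,z):
    m=viewer.camera_model(n); K=np.array([[m['fx'],0,m['cx']],[0,m['fy'],m['cy']],[0,0,1]])
    p=cv2.undistortPoints(np.array(uv,float).reshape(-1,1,2),K,m['D']).reshape(-1,2)
    R=np.array(m['R']);C=-R.T@m['t']; d=np.c_[p,np.ones(len(p))]@R
    return (C+d*((z-C[2])/d[:,2])[:,None])[:,:2]
E
python3 - <<'E'
from h import *
ims=[]
for n,(x0,y0,x1,y1) in {"top":(335,220,475,340),"scene":(180,130,320,250)}.items():
    g=np.mean([viewer.camera(n).astype(float) for _ in range(4)],0).astype(np.uint8)
    c=cv2.cvtColor(g,cv2.COLOR_RGB2GRAY)[y0:y1,x0:x1]
    S=4;b=cv2.resize(c,None,fx=S,fy=S,interpolation=cv2.INTER_CUBIC)
    # black plate: largest dark blob
    N,L,st,ce=cv2.connectedComponentsWithStats((b<55).astype(np.uint8))
    i=1+np.argmax(st[1:,4]); cs,_=cv2.findContours((L==i).astype(np.uint8),cv2.RETR_EXTERNAL,cv2.CHAIN_APPROX_NONE)
    hull=cv2.convexHull(max(cs,key=len)); r=cv2.approxPolyDP(hull,20,True).reshape(-1,2)
    print(n,"plate poly world",np.round(cast(n,(r+.5)/S-.5+[x0,y0],.05),4).tolist())
    ins=np.zeros_like(b);cv2.fillPoly(ins,[hull],255);ins=cv2.erode(ins,np.ones((9,9)))
    N,L,st,ce=cv2.connectedComponentsWithStats(((b>115)&(ins>0)).astype(np.uint8))
    v=cv2.cvtColor(b,cv2.COLOR_GRAY2BGR);cv2.polylines(v,[r.astype(np.int32)],1,(0,0,255))
    for k in range(1,N):
        if st[k,4]<150: continue
        uv=(ce[k]+.5)/S-.5+[x0,y0]
        print(k,st[k,4],uv.round(1),cast(n,[uv],.056).round(4)[0]); cv2.circle(v,tuple(ce[k].astype(int)),3,(0,255,0),-1)
    ims.append(v)
cv2.imwrite("pics/crops.png",cv2.resize(np.vstack(ims),None,fx=.62,fy=.62))
E
```

```text
top plate poly world [[0.596, -0.1562], [0.491, -0.3541], [0.3462, -0.2796], [0.4507, -0.0815]]
1 1288 [391.9 254.6] [ 0.53   -0.1848]
2 1290 [380.1 256. ] [ 0.527  -0.1551]
3 1313 [403.9 256. ] [ 0.5261 -0.2145]
4 1332 [415.1 260.4] [ 0.5145 -0.242 ]
5 1327 [425.  267.3] [ 0.4967 -0.2661]
6 1334 [433.  276.4] [ 0.4735 -0.2849]
7 1326 [360.5 285.9] [ 0.454  -0.1042]
8 981 [438.3 287.4] [ 0.446  -0.2967]
9 586 [401.2 296.8] [ 0.4251 -0.2035]
scene plate poly world [[0.3417, -0.2707], [0.4589, -0.0759], [0.5979, -0.156], [0.4897, -0.3557]]
1 906 [221.4 161.4] [ 0.4491 -0.2943]
2 4257 [222.3 181. ] [ 0.4973 -0.2602]
3 980 [295.2 189.6] [ 0.4493 -0.108 ]
4 1450 [234.3 197.7] [ 0.5258 -0.2116]
5 1434 [245.2 203.6] [ 0.5294 -0.1827]
6 1449 [257.9 207.1] [ 0.5257 -0.1541]
```

View pics/crops.png

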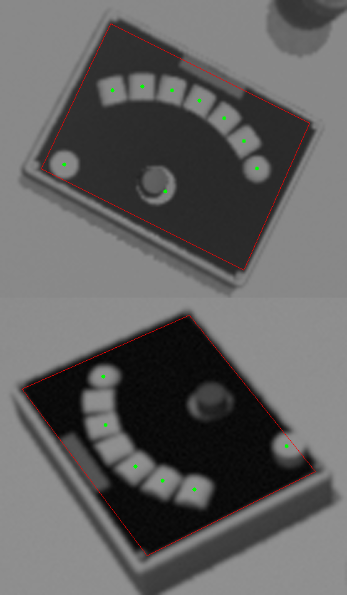

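```bash
cat >> h.py <<'E'
top=np.array([[.527,-.1551],[.53,-.1848],[.5261,-.2145],[.5145,-.242],[.4967,-.2661],[.4735,-.2849],[.446,-.2967]])
def model(step):
    a=step*np.arange(3,-4,-1); return np.c_[-.07+.12*np.cos(a),.12*np.sin(a)]
def fit(U,W):
    u0,w0=U.mean(0),W.mean(0); H=(U-u0).T@(W-w0); th=np.arctan2(H[0,1]-H[1,0],H[0,0]+H[1,1])
    R=np.array([[np.cos(th),-np.sin(th)],[np.sin(th),np.cos(th)]]); return th,R,w0-R@u0
E
python3 - <<'E'
from h import *
for s in (30/120,2*np.arcsin(15/120)):
    U=model(s);th,R,t=fit(U,top)
    print("step",s,np.degrees(th),t.round(4),"res mm",(1e3*(top-(U@R.T+t))).round(1).tolist())
print("keys",(U@R.T+t).round(4).tolist(),"chords",(1e3*np.linalg.norm(np.diff(top,axis=0),axis=1)).round(1))
sc=np.array([[.5257,-.1541],[.5294,-.1827],[.5258,-.2116],[.4491,-.2943]])
print("scene-minus-fit mm",(1e3*(sc-(U@R.T+t)[[0,1,2,6]])).round(1).tolist())
print("plate corners in unit mm",(1e3*((np.array([[0.596,-0.1562],[0.491,-0.3541],[0.3462,-0.2796],[0.4507,-0.0815]])-t)@R)).round(0).tolist())
print("knob in unit",(1e3*((cast("top",[[397.5,292]],.068)-t)@R)).round(0), "bottle", cast("top",[[467,214]],.1))
E
```

```text
step 0.25 -29.677695806671636 [ 0.4711 -0.2173] res mm [[-0.1, -0.1], [-0.3, -0.0], [0.1, -0.1], [-0.0, 0.0], [0.1, -0.1], [0.2, -0.2], [-0.1, 0.5]]
step 0.2506556623361308 -29.677715481480774 [ 0.4712 -0.2173] res mm [[-0.1, -0.3], [-0.3, -0.1], [0.0, -0.1], [-0.1, 0.1], [0.1, -0.0], [0.3, -0.0], [0.1, 0.6]]
keys [[0.5271, -0.1548], [0.5303, -0.1847], [0.5261, -0.2144], [0.5146, -0.2421], [0.4966, -0.2661], [0.4732, -0.2849], [0.4459, -0.2973]] chords [29.9 30.  29.8 30.  29.9 29.9]
scene-minus-fit mm [[-1.4, 0.7], [-0.9, 2.0], [-0.3, 2.8], [3.2, 3.0]]
plate corners in unit mm [[78.0, 115.0], [85.0, -109.0], [-78.0, -116.0], [-85.0, 108.0]]
knob in unit [[-43.   4.]] bottle [[ 0.62054756 -0.36849463]]
```

play_rows --plan '[0, 0, 10, -0.054, -0.055, 0.01, 0, 0, 0, 20, -0.09, -0.09, 0.02, 0, 0, 0, 52.5, -0.544, -0.55, 0.09, 0, 0, 0, 52.5, -0.544, -0.55, 0.09, 0, 0, 0, 52.5, -0.544, -0.55, 0.09, 0, 0, 0, 52.5, -0.544, -0.55, 0.09, 0, 0, 0, 52.5, -0.544, -0.55, 0.09, 0, 0, 0, 52.5, -0.544, -0.55, 0.09, 0, 0, 0, 52.5, -0.544, -0.55, 0.09, 0, 0, 0, 52.5, -0.544, -0.55, 0.09, 0, 0, 0, 52.5, -0.544, -0.55, 0.09, 0, 0, 0, 52.5, -0.544, -0.55, 0.09, 0, 0, 0, 52.5, -0.544, -0.55, 0.09, 0, 0, 0, 52.5, -0.544, -0.55, 0.09, 0, 0, 0, 52.5, -0.544, -0.55, 0.09, 0, 0, 0, 52.5, -0.544, -0.55, 0.09, 0, 0, 0, 52.5, -0.544, -0.55, 0.09, 0, 0, 0, 52.5, -0.544, -0.55, 0.09, 0]' --squeeze 20

```text
clock: 2.75
position: [0.5271, -0.1537, 0.1554]
ee_rot: [0.62, 0.785, 0.0, 0.0]
ft_force: [-0.4, 0.4, 0.4]
grip_width: -0.003
grasp_force: 0.0
```

play_rows --plan '[0, 0, 0, -0.001, 0, 0.04, 0, 0, 0, 0, -0.001, 0, 0.065, 0, 0, 0, 0, -0.001, 0, 0.075, 0, 0, 0, 0, -0.001, 0, 0.077, 0, 0, 0, 0, -0.001, 0, 0.077, 0, 0, 0, 0, -0.001, 0, 0.077, 0]'

```text
clock: 3.5
position: [0.5278, -0.1553, 0.0791]
ee_rot: [0.62, 0.784, 0.0, 0.001]
ft_force: [0.3, -0.7, 0.3]
grip_width: 0.004
grasp_force: 0.0
```

Run:
```python
from h import *
from workcell import status
a=viewer.camera("top")[210:350,325:485];b=viewer.camera("scene")[110:250,170:330]
cv2.imwrite("pics/near.png",cv2.resize(np.vstack([a,b])[:,:,::-1],None,fx=2.1*1,fy=2.1,interpolation=cv2.INTER_CUBIC))
F=[]
for _ in range(4): F.append(np.r_[status.get_obs()["ft_force"],status.get_obs()["position"]]); viewer.camera("top")
print(np.round(F,4))
```

```text
[[-0.283  -0.2616  0.6458  0.5276 -0.1553  0.0789]
 [ 0.8613  0.3513  0.7116  0.5275 -0.1552  0.0788]
 [ 0.5792  0.0905  0.3175  0.5275 -0.1552  0.0786]
 [ 0.0692 -0.2855 -0.1368  0.5274 -0.1552  0.0785]]
```

View pics/near.png

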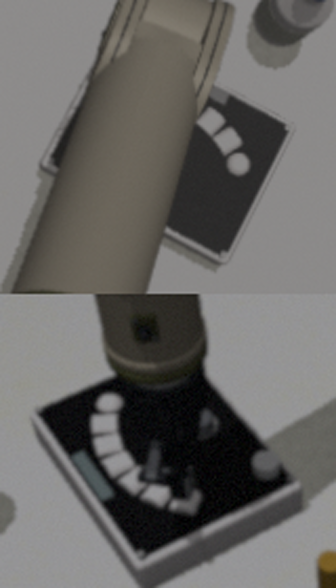

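The top view is hidden by the arm. The scene crop shows the fingertips near key 1, plus another dark vertical shape at crop (155,460). I'll zoom in there and mark the projected tip.

Run:
```python
from h import *
from workcell import status
m=viewer.camera_model("scene");K=np.array([[m['fx'],0,m['cx']],[0,m['fy'],m['cy']],[0,0,1]])
p=status.get_obs()["position"]
q=np.array([p-[0,0,.014],[p[0],p[1],.058],p+[0,0,.06]])
uv=cv2.projectPoints(q,cv2.Rodrigues(np.array(m['R']))[0],np.array(m['t']),K,m['D'])[0].reshape(-1,2)
print(uv.round(1))
im=np.mean([viewer.camera("scene").astype(float) for _ in range(4)],0)
x0,y0,S=200,140,7
c=np.clip(cv2.resize(im[y0:220,x0:290],None,fx=S,fy=S,interpolation=cv2.INTER_CUBIC)*1.6,0,255).astype(np.uint8)[:,:,::-1].copy()
for u,col in zip(uv,[(0,0,255),(0,255,0),(255,0,0)]): cv2.circle(c,tuple(((u-[x0,y0]+.5)*S).astype(int)),4,col,-1)
cv2.imwrite("pics/zoom.png",c)
```

```text
[[256.6 204.8]
 [256.9 206.8]
 [252.2 180.2]]
```

View pics/zoom.png

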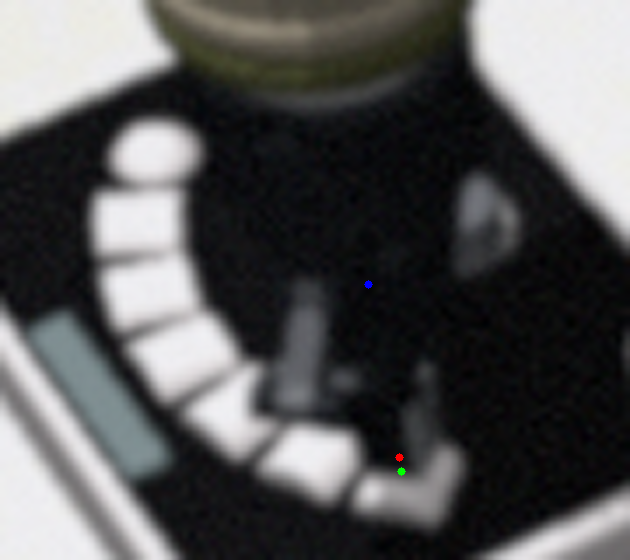

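The tip projection (red, crop (399,457)) lies over key 1's crown. The dark shapes are the finger links higher up. Next I'll press gently on key 1.

play_rows --plan '[0, 0, 0, 0, 0, 0.003, 0, 0, 0, 0, 0, 0, 0.006, 0, 0, 0, 0, 0, 0, 0.008, 0, 0, 0, 0, 0, 0, 0.0095, 0, 0, 0, 0, 0, 0, 0.0095, 0, 0, 0, 0, 0, 0, 0.0095, 0, 0, 0, 0, 0, 0, 0.0095, 0, 0, 0, 0, 0, 0, 0.0095, 0]'

```text
clock: 5.0
position: [0.5272, -0.1552, 0.0688]
ee_rot: [0.62, 0.784, 0.0, -0.0]
ft_force: [-0.6, 0.6, 1.8]
grip_width: -0.002
grasp_force: 1.0
```

```bash
cat > st.py <<'E'
from h import *
from workcell import status
F=[]
for _ in range(6):
    o=status.get_obs(); F.append(np.r_[o["ft_force"],o["position"]]); viewer.camera("scene")
print(np.mean(F,0).round(4)); print(np.round(F[-1],4)); print(o["clock"],o["ee_rot"].round(4))
E
python3 st.py
```

```text
[-0.8056  0.6937  2.0154  0.5272 -0.1552  0.0688]
[-1.0168  1.5699  2.4057  0.5272 -0.1552  0.0688]
5.25 [ 0.6202  0.7844  0.     -0.    ]
```

play_rows --plan '[0, 0, 0, 0, 0, 0.001, 0, 0, 0, 1.8, -0.0038, -0.0001, 0.001, 0, 0, 0, 3.6, -0.0075, -0.0002, 0.001, 0, 0, 0, 5.4, -0.0113, -0.0005, 0.001, 0, 0, 0, 7.2, -0.015, -0.001, 0.001, 0, 0, 0, 9, -0.0188, -0.0015, 0.001, 0, 0, 0, 10.8, -0.0225, -0.0021, 0.001, 0, 0, 0, 12.6, -0.0262, -0.0029, 0.001, 0, 0, 0, 14.4, -0.0298, -0.0038, 0.001, 0]'

```text
clock: 6.42
position: [0.5304, -0.1854, 0.0678]
ee_rot: [0.714, 0.7, 0.0, -0.0]
ft_force: [0.1, 1.3, 2.3]
grip_width: 0.001
grasp_force: 1.2
```

```bash
python3 st.py
python3 - <<'E'
from h import *
im=np.mean([viewer.camera("scene").astype(float) for _ in range(3)],0)
c=np.clip(cv2.resize(im[130:245,180:320],None,fx=5,fy=5,interpolation=cv2.INTER_CUBIC)*1.4,0,255).astype(np.uint8)
cv2.imwrite("pics/k2.png",c[:,:,::-1])
E
```

```text
[-0.1821 -0.5401  2.3281  0.5303 -0.1857  0.0678]
[ 0.2426 -0.9634  2.3656  0.5303 -0.1856  0.0678]
6.675 [ 7.137e-01  7.004e-01 -2.000e-04  2.000e-04]
```

View pics/k2.png

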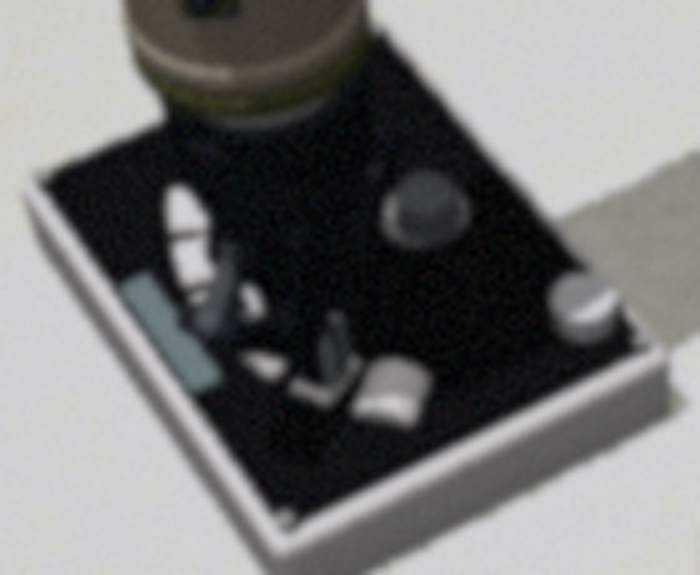

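The picture shows key 1 risen again at crop (393,390) and the tip on key 2. The unit hasn't moved, and the force matches a depth of about 4 mm. I'll carry on along the arc.

play_rows --plan '[0, 0, 1.8, -0.0038, -0.0001, 0, 0, 0, 0, 3.6, -0.0075, -0.0002, 0, 0, 0, 0, 5.4, -0.0113, -0.0005, 0, 0, 0, 0, 7.2, -0.015, -0.001, 0, 0, 0, 0, 9, -0.0188, -0.0015, 0, 0, 0, 0, 10.8, -0.0225, -0.0021, 0, 0, 0, 0, 12.6, -0.0262, -0.0029, 0, 0, 0, 0, 14.4, -0.0298, -0.0038, 0, 0, 0, 0, 16.2, -0.0335, -0.0048, 0, 0, 0, 0, 18, -0.0371, -0.0059, 0, 0, 0, 0, 19.8, -0.0407, -0.0071, 0, 0, 0, 0, 21.6, -0.0442, -0.0084, 0, 0, 0, 0, 23.4, -0.0477, -0.0099, 0, 0, 0, 0, 25.2, -0.0511, -0.0114, 0, 0, 0, 0, 27, -0.0545, -0.0131, 0, 0, 0, 0, 28.8, -0.0578, -0.0148, 0, 0]'

```text
clock: 8.88
position: [0.5143, -0.2429, 0.0677]
ee_rot: [0.866, 0.5, -0.0, -0.0]
ft_force: [0.5, 0.4, 1.7]
grip_width: -0.002
grasp_force: 1.2
```

```bash
python3 st.py
```

```text
[-0.2682 -0.2966  2.3139  0.5142 -0.2432  0.0677]
[-0.7442 -0.8062  2.1848  0.5142 -0.2431  0.0677]
9.125 [ 8.655e-01  5.009e-01 -3.000e-04  1.000e-04]
```

play_rows --plan '[0, 0, 1.8, -0.0038, -0.0001, 0, 0, 0, 0, 3.6, -0.0075, -0.0002, 0, 0, 0, 0, 5.4, -0.0113, -0.0005, 0, 0, 0, 0, 7.2, -0.015, -0.001, 0, 0, 0, 0, 9, -0.0188, -0.0015, 0, 0, 0, 0, 10.8, -0.0225, -0.0021, 0, 0, 0, 0, 12.6, -0.0262, -0.0029, 0, 0, 0, 0, 14.4, -0.0298, -0.0038, 0, 0, 0, 0, 16.2, -0.0335, -0.0048, 0, 0, 0, 0, 18, -0.0371, -0.0059, 0, 0, 0, 0, 19.8, -0.0407, -0.0071, 0, 0, 0, 0, 21.6, -0.0442, -0.0084, 0, 0, 0, 0, 23.4, -0.0477, -0.0099, 0, 0, 0, 0, 25.2, -0.0511, -0.0114, 0, 0, 0, 0, 27, -0.0545, -0.0131, 0, 0, 0, 0, 28.8, -0.0578, -0.0148, 0, 0]'

```text
clock: 11.18
position: [0.4726, -0.2855, 0.0677]
ee_rot: [0.963, 0.269, -0.0, -0.0]
ft_force: [0.5, -0.0, 2.8]
grip_width: 0.0
grasp_force: 1.2
```

```bash
python3 st.py
```

```text
[-0.3385 -0.4497  2.5217  0.4724 -0.2857  0.0677]
[-0.9647 -1.2221  2.0478  0.4725 -0.2856  0.0677]
11.425 [ 9.629e-01  2.700e-01 -3.000e-04 -0.000e+00]
```

play_rows --plan '[0, 0, 1.8, -0.0038, -0.0001, 0, 0, 0, 0, 3.6, -0.0075, -0.0002, 0, 0, 0, 0, 5.4, -0.0113, -0.0005, 0, 0, 0, 0, 7.2, -0.015, -0.001, 0, 0, 0, 0, 9, -0.0188, -0.0015, 0, 0, 0, 0, 10.8, -0.0225, -0.0021, 0, 0, 0, 0, 12.6, -0.0262, -0.0029, 0, 0, 0, 0, 14.4, -0.0298, -0.0038, 0, 0, 0, 0, 14.4, -0.0298, -0.0038, 0.0005, 0, 0, 0, 14.4, -0.0298, -0.0038, 0.001, 0, 0, 0, 14.4, -0.0298, -0.0038, 0.001, 0, 0, 0, 14.4, -0.0298, -0.0038, 0.001, 0, 0, 0, 14.4, -0.0298, -0.0038, 0.001, 0, 0, 0, 14.4, -0.0298, -0.0038, 0.001, 0, 0, 0, 14.4, -0.0298, -0.0038, 0.001, 0]'

```text
clock: 13.35
position: [0.4455, -0.2976, 0.0668]
ee_rot: [0.989, 0.147, 0.0, -0.0]
ft_force: [-1.2, 0.8, 2.2]
grip_width: 0.0
grasp_force: 1.4
```

```bash
python3 st.py
python3 - <<'E'
from h import *
im=np.mean([viewer.camera("scene").astype(float) for _ in range(3)],0)
c=np.clip(cv2.resize(im[130:245,180:320],None,fx=5,fy=5,interpolation=cv2.INTER_CUBIC)*1.4,0,255).astype(np.uint8)
cv2.imwrite("pics/k7.png",c[:,:,::-1])
E
```

```text
[-1.2345 -0.1882  2.674   0.4455 -0.2976  0.0668]
[-0.9812 -0.4014  2.9558  0.4455 -0.2976  0.0668]
13.6 [ 9.891e-01  1.472e-01  0.000e+00 -1.000e-04]
```

View pics/k7.png

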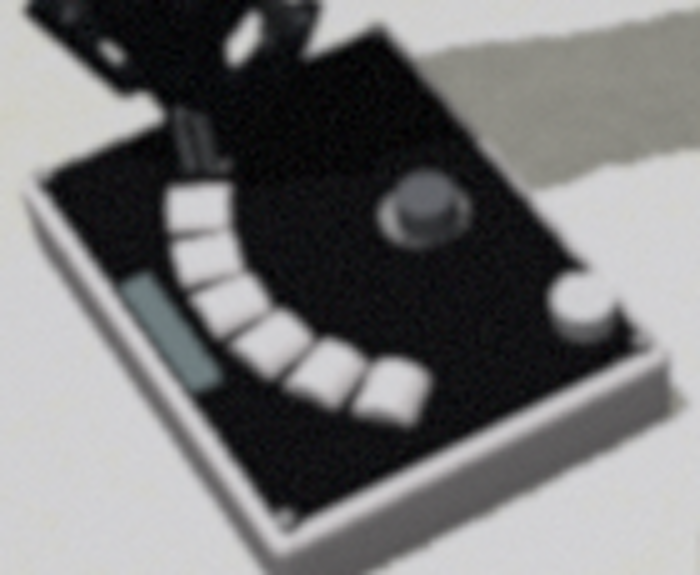

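The picture shows all six bar keys up, from crop (198,208) to (393,390), with the fingertips holding the round key at crop (200,145). The unit and the items standing on it are where they were. The tip is about 5.2 mm down at about 2.7 N, so I'll hand in.

```bash
python3 -c "
from workcell import manip
print(manip.hand_in())"
```

```text
the job is handed in; nothing more can be done
None
```

I stroked the row from key 1 to the round key at about 4 mm depth and handed the job in holding the round key about 5 mm down at about 2.7 N; the last picture shows all six bar keys up and the unit in place, but hand-in returned no verdict.

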